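# Clamp a brass bar with the slip-clutch cap

### The job

Slide the long brass bar, square end first, into the channel of the bench clamp until it is fully home against the stop, and let go of it there. Then screw the spindle down onto it by turning the knurled cap on top clockwise until its slip clutch lets go and has slipped two or three clicks (a click is 15 degrees), no more than five, without leaning on the cap so that the bar is not marked. Leave the bar clamped and everything else on the table undisturbed.

Things in the scene. Friction and masses are not known exactly. Their poses are not given: they have to be found in the camera images.
- clamp: Grey bench clamp fixed to the table; origin on the table under the vertical spindle axis; x points from its open front to its rear column, z up. Base plate x -64..+70, y -40..+40 mm, 12 mm high. Column x +44..+68, 30 mm wide; a top arm 34 mm wide runs from it forward to x -17, between z 75 and 95 mm, and carries the spindle. In front of x -17 the channel is open from above
- stop (a point): middle of the stop face that ends the clamp's channel: clamp x +12, 35 mm above the table (stop's top at 39). Bed: steel, top face 30 mm above the table, clamp x -62..+20, 50 mm wide. Channel on it: 31 mm wide between rails 6 mm high from x -28 to +12, flaring wider in front of that to x -47
- ram: steel spindle of the clamp, 14 mm in diameter; origin at the centre of its lower, pressing face. It starts 4 to 8 mm above where the top of the bar will be and moves down 3 mm for each radian the screw is turned clockwise (seen from above)
- cap_top (a point): centre of the top of the knurled dark steel cap: 32 mm diameter, 28 mm high, vertical axis, about 150 mm above the table. 3 mm below the cap is a thimble, 24 mm diameter, 17 mm high, fixed to the screw. All sink 3 mm per rad until the spindle meets the bar; then only the cap turns and sinks no more. The screw takes 0.05 N m to turn and stays where it is left; turning the cap back drives it back
- cap (a joint): slip of the cap's clutch, rad: 0 at the start, grows as the cap slips clockwise on the screw, constant while cap and screw turn together. The clutch slips smoothly at 0.09 N m, which presses the spindle on the bar with about 13 N; a click is 0.26 rad of slip. Any downward push on the cap adds to the force on the bar, which is marked above 20 N
- bar: long flat brass bar, 120 mm long (x), 26 mm wide (y), 10 mm thick, 0.25 kg, lying on the wooden board (12 mm high); origin at the centre of its underside; square end (nose) at +x, round end (tail) at -x
- nose (a point): middle of the bar's square end face, half way up
- tail_grip (a point): point in the bar 92 mm behind the nose, half way up: a good place to hold it, clear of the clamp's spindle and arm when the bar is home
- short_bar: a shorter brass bar, 60 x 26 x 10 mm, square at both ends; a bystander on the wooden board
- steel_ring: steel ring 44 mm across, 6 mm high, lying beside the clamp; bystander
- green_disc: green plastic disc 34 mm across, 6 mm high, lying on the other side of the clamp; bystander
- driver: screwdriver about 200 mm long lying on the table; bystander
- tray: grey open tray 120 x 160 x 35 mm; bystander
- spool: copper spool 52 mm across, 40 mm high; bystander
- bottle: small white bottle 48 mm across, 120 mm tall; bystander
There are look-alikes about, which are no part of the job. What is shaped like the clamp but red is not meant. What is shaped like the bar but green is not meant.

How it is judged:
By the outcome, as a careful person would: the job done as asked, in the order asked, and still so for the second after the job is handed in, with the robot touching nothing.
It also fails if it takes over 72 s, if anything falls off the work surface, if the arm or the gripper's body presses on something with over 40 N, if the wrist force passes 120 N, or if a joint passes its speed limit or range.

### The arm

A 6-joint arm with a two-finger parallel gripper is mounted at the origin on the work surface. World frame = base frame: x ahead of the robot, y to its left, z up, the work surface at z = 0. Lengths are in m, angles in rad, forces in N, time in s.
With the tool pointing down it reaches from about 0.375 to 0.9 m from the base axis. Payload 3.1 kg.
Tool frame: the origin (TCP) lies between the finger pads; the fingertips stand 25 mm ahead of it and the grasp point (between the pads) lies 6 mm ahead of it; z points along the fingers, y is the line along which they close (so a half turn about z gives the same grasp; the last joint's range is limited). The gripper opens to 85 mm and grips with 20 to 120 N. Pads are 22 mm wide; open, the fingers measure 114 mm over their backs; the gripper's body (76 mm by 85 mm) begins 54 mm behind the grasp point. The pads swing forward as they close: fully open they stand 13 mm farther back than shut.
Start: joints at [1.115, 0.527, 1.433, -0, 1.181, -0.178], TCP at [0.171, 0.601, 0.256] pointing down, gripper open.
Joint ranges: [-3.08, 3.08], [-0.75, 2.2], [0.22, 2.44], [-1.43, 4.57], [0, 2.65], [-2.85, 2.85]. Speed limits (rad/s): [2.79, 2.79, 3.14, 3.14, 3.14, 3.14].

### API

Orientations are given as a rotation vector (axis times angle).
In Python, from workcell import bot, eyes gives the robot as it stands. The module is installed in compiled form; this text tells all that it offers.
- The arm moves only by the tool play_rows, never from a script. Its argument "motion" is a list of rows, each a list of 3 entries, a list of its own where there are three numbers: the shift along the tool's x, y, z in m, then the turn, a rotation vector about the tool's x, y, z in rad, then the finger opening in m, from 0 to 0.0854. A call has exactly 10 rows; each row shifts and turns the commanded pose from where the row before left it, along the tool's axes as they then stand; what a row does not reach is not made up. A row lasts 1/10 s, in which the tool goes at most 50 mm and 8.59 degrees, less where a joint would pass 70% of its speed; a pose out of reach is approached as far as the arm can. A call is refused whole if a number of a shift passes 0.05 or a number of a turn 0.15, either way. A call with a gripper value outside its range is refused whole. The fingers move at their own pace and stop on an object; "grip_force" is the grip in N (left out, the last holds). Time passes only in rows, so rows that do not move let the fingers close, or fill a call up. It gives the time, the measured TCP pose, the force, the opening and the grip force at its end, in the units of the state.
- bot.observe(): the state, without advancing time (a new reading comes with each control period).
- eyes.capture(name): name is "side" or "top" or "wrist"; returns a dict with "image" (400x640x3 uint8, red, green, blue), "camera_matrix" (3x3 intrinsics, pixels), "T" (4x4, takes a point from camera to world coordinates); the wrist camera has in their place "tool_from_camera" (4x4, takes a point from camera to tool coordinates, whose origin is the TCP and whose axes are the flange's). Camera axes: x right, y down, z forward; pixel columns grow to the right and rows downward; lengths in m; the calibration is good to about 2 mm. A picture is of the moment at which its call begins: read the wrist's pose just before it. There is no depth.
- bot.sign_off(): hands the job in; it is judged then, once.
The state is a dict: "time_s": time; "joint_pos": joint angles; "dq": joint speeds; "joint_efforts": joint torques, N m; "tool_pos": TCP position; "tool_rot": TCP orientation; "wrist_force": force on the tool from outside, world axes, zero at the start; "wrist_torque": the same for the moment, N m; "finger_gap": opening from 0.0 (shut) to 1.0 (fully open); "gripper_force": force on a finger pad.
Only numpy, scipy, OpenCV 4.12 (cv2) and the standard library are available. Lean on these libraries where they do the work, as an engineer would, in place of code of your own. Each camera call takes 0.05 s, during which the arm holds its last target. There are 200 camera calls.

## Working session

There is one attempt and no reset: what is moved stays moved. The work goes in short steps, Python scripts to look and compute and a tool call to move; the robot and the scene stay as the last step left them, time stands still between calls to the robot, and variables do not carry over. Pictures are saved under pics/ and viewed, at most 10 in all, crops included, and the job is handed in when it is done.

Besides the shell and the picture viewer there is one more tool, called after "Call:" as a command line: name --argument value ..., lists and objects as JSON in quotes. play_rows: Moves the arm, as the interface text tells. Its arguments: {"type":"object","properties":{"motion":{"type":"array"},"grip_force":{"type":"number"}},"required":["motion"]}

```bash
mkdir -p pics
python3 - <<'E'
from workcell import bot, eyes
import cv2,numpy as np
s=bot.observe(); print({k:np.round(v,3) for k,v in s.items()})
for n in ("top","side"):
    c=eyes.capture(n); cv2.imwrite(f"pics/{n}0.png",c["image"][:,:,::-1]); print(n,c["camera_matrix"].round(1).tolist(),c["T"].round(3).tolist())
    np.savez(n+".npz",**c)
E
```

```text
{'time_s': np.float64(0.0), 'joint_pos': array([ 1.115,  0.528,  1.434, -0.   ,  1.181, -0.178]), 'dq': array([ 0.002, -0.001, -0.   ,  0.   , -0.001,  0.002]), 'joint_efforts': array([ 1.0000e-03, -4.4235e+01, -1.7803e+01, -0.0000e+00,  8.0000e-03,
       -0.0000e+00]), 'tool_pos': array([0.17 , 0.601, 0.255]), 'tool_rot': array([-4.330e-01, -3.111e+00,  3.000e-03]), 'wrist_force': array([-0.17 , -0.193, -0.746]), 'wrist_torque': array([0.005, 0.016, 0.041]), 'gripper_force': np.float64(0.0), 'finger_gap': np.float64(1.0)}
top [[473.2, 0.0, 320.0], [0.0, 473.2, 203.3], [0.0, 0.0, 1.0]] [[-0.002, -0.983, 0.185, 0.301], [-1.0, 0.005, 0.017, -0.032], [-0.018, -0.185, -0.983, 1.317], [0.0, 0.0, 0.0, 1.0]]
side [[361.1, 0.0, 322.3], [0.0, 361.1, 199.9], [0.0, 0.0, 1.0]] [[0.996, -0.049, 0.078, 0.431], [-0.091, -0.641, 0.762, -0.775], [0.013, -0.766, -0.643, 0.757], [0.0, 0.0, 0.0, 1.0]]
```

View pics/top0.png

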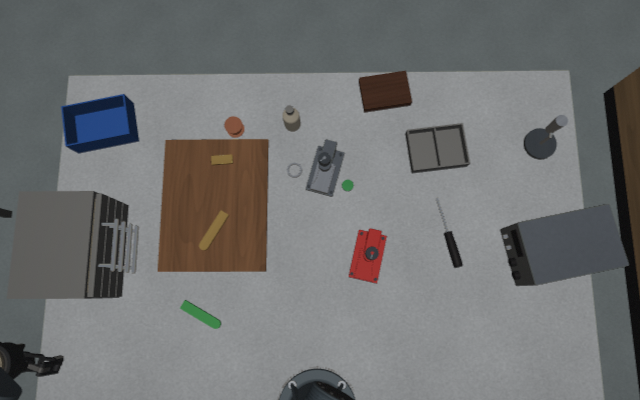

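View pics/side0.png

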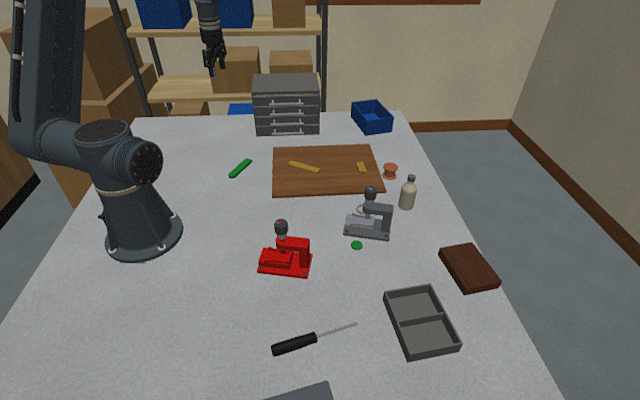

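The top view shows the long brass bar at (213,230), the short brass bar at (221,159), the green look-alike at (201,314), the grey clamp at (325,168) and the red look-alike at (368,255). The brass bar and grey clamp fit the description (colour and length), and I'll confirm both in an enlarged crop.

```bash
cat > h.py <<'E'
import numpy as np,cv2
from scipy.spatial.transform import Rotation as R
def ray(c,uv,T=None):
    T=c["T"] if T is None else T
    uv=np.atleast_2d(np.float64(uv)); K=c["camera_matrix"]
    d=np.c_[(uv-K[:2,2])/[K[0,0],K[1,1]],np.ones(len(uv))]@T[:3,:3].T
    return T[:3,3],d
def onz(c,uv,z,T=None):
    o,d=ray(c,uv,T); return o+d*((z-o[2])/d[:,2:])
def proj(c,P,T=None):
    T=c["T"] if T is None else T
    p=(np.atleast_2d(P)-T[:3,3])@T[:3,:3]; q=p@c["camera_matrix"].T
    return q[:,:2]/q[:,2:]
def wT(s,c):
    M=np.eye(4);M[:3,:3]=R.from_rotvec(s["tool_rot"]).as_matrix();M[:3,3]=s["tool_pos"]
    return M@c["tool_from_camera"]
E
python3 - <<'E'
from h import *
c=dict(np.load("top.npz")); im=c["image"]
hsv=cv2.cvtColor(im,cv2.COLOR_RGB2HSV)
m=cv2.inRange(hsv,(17,110,110),(32,255,255)); 
for k in cv2.findContours(m,0,2)[0]:
    if cv2.contourArea(k)>60:
        P=onz(c,k[:,0],0.022); r=cv2.minAreaRect((P[:,:2]*1000).astype(np.float32)); print(cv2.boundingRect(k),r, cv2.boxPoints(r).round().tolist())
crop=lambda x0,y0,w,h,s:cv2.resize(im[y0:y0+h,x0:x0+w],None,fx=s,fy=s,interpolation=cv2.INTER_CUBIC)
a=crop(190,200,50,60,8);b=crop(295,130,60,75,8)
o=np.zeros((600,400+480,3),np.uint8);o[:480,:400]=a;o[:600,400:]=b
cv2.imwrite("pics/crop1.png",cv2.resize(o,(800,545))[:,:,::-1])
E
```

```text
(199, 210, 29, 40) ((471.4767761230469, 288.28265380859375), (26.666786193847656, 119.42828369140625), 59.138004302978516) [[413.0, 307.0], [516.0, 246.0], [530.0, 269.0], [427.0, 330.0]]
(211, 154, 22, 10) ((675.7781372070312, 270.6871032714844), (25.927249908447266, 60.58087158203125), 3.8144843578338623) [[661.0, 300.0], [665.0, 240.0], [691.0, 241.0], [687.0, 302.0]]
```

View pics/crop1.png

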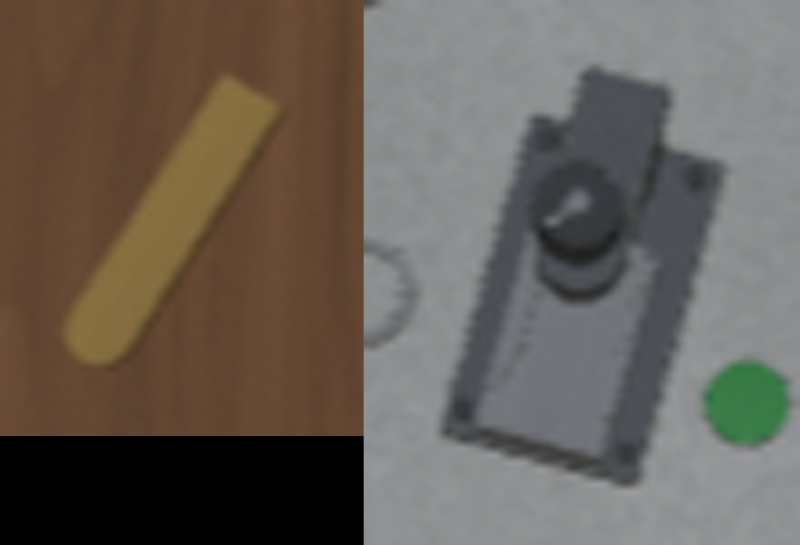

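The bar's square end is at the upper right of the crop and its round end at the lower left. The grey clamp's open front faces down the image (base corners at crop (445,430), (635,483), (722,160), (533,118)) and its cap top is at (578,210).

Run:
```python
from h import *
c=dict(np.load("top.npz"))
v=lambda x,y:((x*1.1-400)/8+295-.5+.06,y*1.1/8+130-.5+.06)
P=onz(c,[v(445,430),v(635,483),v(722,160),v(533,118)],.012)[:,:2]*1000
print(P.round(1)); r=cv2.minAreaRect(P.astype(np.float32));print(r)
f=(P[2]+P[3]-P[0]-P[1])/2;print("size",np.linalg.norm(f),"yaw",np.degrees(np.arctan2(f[1],f[0])))
u=f/np.linalg.norm(f); print("origin",P.mean(0)-3*u)
print("cap",onz(c,[v(578,210)],.150)*1000)
```

```text
[[589.8  30.8]
 [568.4 -42.8]
 [698.  -77.9]
 [715.8  -3.5]]
((643.2028198242188, -23.367767333984375), (76.70178985595703, 134.29331970214844), 74.84417724609375)
size 132.43893343859918 yaw -15.200993225505059
origin [640.09003993 -22.57625593]
cap [[638.17309383 -22.35797626 150.        ]]
```

```bash
cat >> h.py <<'E'
def goto(s,wps,yaw=None):
    """print tool-axis shifts (mm) leg by leg in the present orientation, then the tilt/turn to tool-x at world yaw (deg), pointing down"""
    Rm=R.from_rotvec(s["tool_rot"]); p=np.array(s["tool_pos"])
    for w in wps:
        print("leg mm",(Rm.inv().apply(np.array(w)-p)*1000).round(1)); p=np.array(w)
    x=Rm.apply([1,0,0]); print("toolx yaw",np.degrees(np.arctan2(x[1],x[0])).round(2),"j6",round(s["joint_pos"][5],3))
    if yaw is not None:
        a=np.radians(yaw); t=R.from_matrix(np.array([[np.cos(a),np.sin(a),0],[np.sin(a),-np.cos(a),0],[0,0,-1]]))
        print("turn",(Rm.inv()*t).as_rotvec().round(4))
E
python3 - <<'E'
from h import *
from workcell import bot
s=bot.observe(); n=np.array([.523,.2575]); u=np.array([.858,-.513]); g=n-.092*u; print(g)
goto(s,[(.2,.4,.28),(*g,.16)],-30.9); goto(s,[],149.1)
E
```

```text
[0.444064 0.304696]
leg mm [ -83.2 -185.   -24.2]
leg mm [-260.9  -24.7  120. ]
toolx yaw 164.14 j6 -0.179
turn [ 1.0000e-04 -2.9000e-03 -2.8791e+00]
toolx yaw 164.14 j6 -0.179
turn [-2.000e-03 -1.000e-04  2.625e-01]
```

Call:
play_rows --motion '[[[-0.021,-0.046,-0.006],[0,0,0],0.06],[[-0.021,-0.046,-0.006],[0,0,0],0.06],[[-0.021,-0.046,-0.006],[0,0,0],0.06],[[-0.021,-0.046,-0.006],[0,0,0],0.06],[[-0.037,-0.003,0.017],[0,0,0],0.06],[[-0.037,-0.003,0.017],[0,0,0],0.06],[[-0.037,-0.003,0.017],[0,0,0.07],0.06],[[-0.037,-0.012,0.017],[0,0,0.07],0.06],[[-0.037,-0.012,0.017],[0,0,0.07],0.06],[[-0.037,-0.012,0.017],[0,0,0.05],0.06]]'

```text
time_s: 1.1
tool_pos: [0.3931, 0.2872, 0.177]
tool_rot: [0.837, 3.028, 0.0]
wrist_force: [0.7, -0.2, -0.1]
finger_gap: 0.701
gripper_force: 0.0
```

```bash
cat > w.py <<'E'
import sys
from h import *
from workcell import bot, eyes
def snap(name):
    s=bot.observe(); c=eyes.capture("wrist"); T=wT(s,c); np.savez(name+".npz",T=T,**c)
    cv2.imwrite(f"pics/{name}.png",c["image"][:,:,::-1]); return s,c,T
E
python3 - <<'E'
from w import *
s,c,T=snap("w1"); print(s["tool_pos"],s["finger_gap"],c["camera_matrix"][0,0],c["tool_from_camera"].round(3).tolist())
hsv=cv2.cvtColor(c["image"],cv2.COLOR_RGB2HSV); m=cv2.inRange(hsv,(17,110,90),(32,255,255))
for k in cv2.findContours(m,0,2)[0]:
    if cv2.contourArea(k)>500:
        P=onz(c,k[:,0],.022,T)[:,:2]*1000; r=cv2.minAreaRect(P.astype(np.float32)); print(cv2.boundingRect(k),r,cv2.boxPoints(r).round(1).tolist())
goto(s,[(.444,.3047,.1)],149.1)
E
```

```text
[0.39314697 0.28715805 0.17704936] 0.7008342268173585 294.76813825525596 [[0.0, -0.962, -0.273, 0.069], [1.0, 0.001, -0.001, 0.001], [0.001, -0.273, 0.962, -0.118], [0.0, 0.0, 0.0, 1.0]]
(344, 194, 30, 111) ((471.17926025390625, 288.16729736328125), (27.11296272277832, 122.42631530761719), 59.22681427001953) [[411.6000061035156, 307.79998779296875], [516.7999877929688, 245.1999969482422], [530.7000122070312, 268.5], [425.5, 331.1000061035156]]
leg mm [-34.6  41.1  77.1]
toolx yaw 149.11 j6 -0.631
turn [0.0003 0.0001 0.0002]
```

View pics/w1.png

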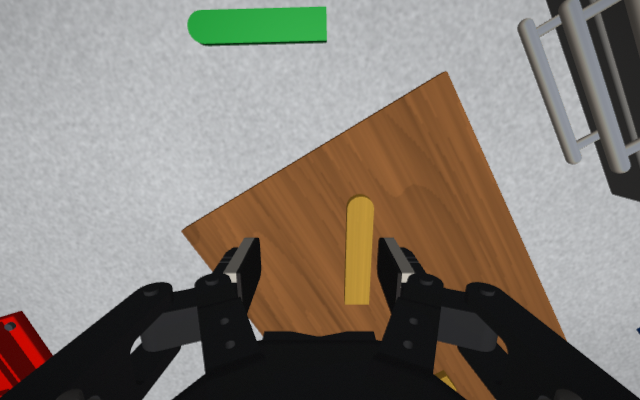

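The wrist view shows the long bar at (360,250), round tail up, between the open fingers, with the short bar cut off at (445,385). The bar's centre agrees with the top camera within 1 mm. Lowering onto it.

Call:
play_rows --motion '[[[-0.018,0.0205,0.02],[0,0,0],0.045],[[-0.017,0.0202,0.02],[0,0,0],0.045],[[0,0,0.03],[0,0,0],0.045],[[0,0,0.03],[0,0,0],0.045],[[0,0,0.02],[0,0,0],0.045],[[0,0,0.01],[0,0,0],0.045],[[0,0,0.005],[0,0,0],0.045],[[0,0,0.003],[0,0,0],0.045],[[0,0,0],[0,0,0],0.045],[[0,0,0],[0,0,0],0.045]]'

```text
time_s: 2.15
tool_pos: [0.4433, 0.3055, 0.0408]
tool_rot: [0.833, 3.028, 0.002]
wrist_force: [-0.0, 0.4, -0.2]
finger_gap: 0.531
gripper_force: 0.0
```

Run:
```python
from w import *
s,c,T=snap("w2"); print(s["tool_pos"],s["finger_gap"],s["wrist_force"]); goto(s,[(.4442,.3041,.039)],149.1)
```

```text
[0.44325844 0.30552906 0.04075452] 0.5306630052098081 [-0.02746786  0.3872588  -0.19583476]
leg mm [-1.5 -0.7  1.8]
toolx yaw 149.25 j6 -0.638
turn [0.0015 0.0011 0.0026]
```

View pics/w2.png

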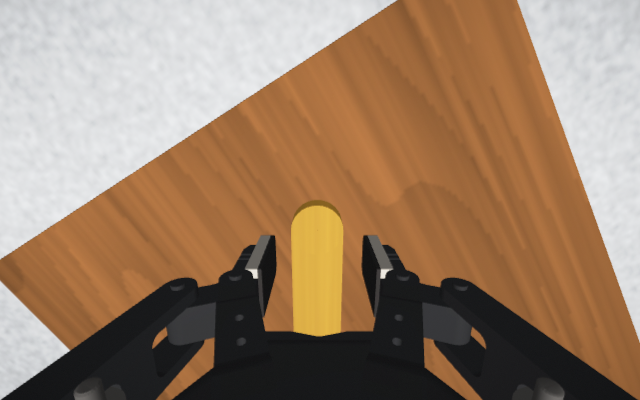

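The bar is centred between the pads (tail at (317,205), pads at columns 270 and 370). Lowering slightly and closing.

Call:
play_rows --motion '[[[-0.0015,-0.0007,0.0025],[0,0,0.0025],0.045],[[0,0,0],[0,0,0],0.02],[[0,0,0],[0,0,0],0.015],[[0,0,0],[0,0,0],0.015],[[0,0,0],[0,0,0],0.015],[[0,0,0],[0,0,0],0.015],[[0,0,-0.01],[0,0,0],0.015],[[0,0,-0.02],[0,0,0],0.015],[[0,0,-0.02],[0,0,0],0.015],[[0,0,0],[0,0,0],0.015]]' --grip_force 50

```text
time_s: 3.2
tool_pos: [0.4448, 0.3045, 0.0893]
tool_rot: [0.836, 3.025, 0.004]
wrist_force: [0.9, 0.8, -2.0]
finger_gap: 0.288
gripper_force: 49.5
```

Run:
```python
from w import *
s,c,T=snap("w3"); print(s["tool_pos"],s["finger_gap"],s["gripper_force"],s["wrist_force"],s["wrist_torque"])
goto(s,[],149.1)
hsv=cv2.cvtColor(c["image"],cv2.COLOR_RGB2HSV); m=cv2.inRange(hsv,(17,110,90),(32,255,255))
for k in cv2.findContours(m,0,2)[0]:
    if cv2.contourArea(k)>500: print(cv2.boundingRect(k))
```

```text
[0.44475385 0.30449693 0.08932016] 0.2876455946635657 49.462090730667114 [ 0.92475108  0.76874346 -1.99377049] [ 0.03363992  0.06125092 -0.05909328]
toolx yaw 149.11 j6 -0.639
turn [0.0034 0.0024 0.0001]
(292, 199, 54, 138)
```

View pics/w3.png

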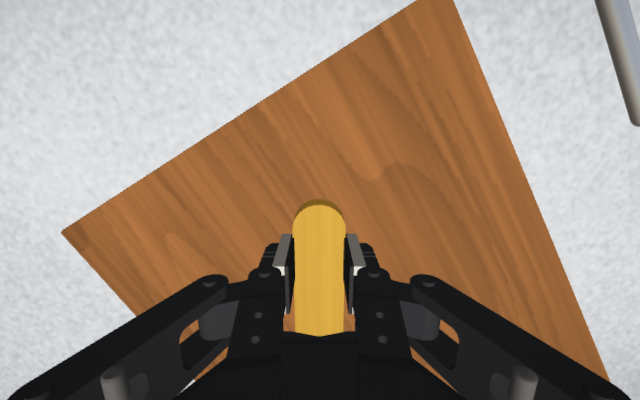

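The bar is held (opening 24.6 mm, 49.5 N) and lifted, tail at (318,203). Next I'll take one closer look at the clamp from above with the bar held high.

Run:
```python
from w import *
s=bot.observe(); goto(s,[(.445,.3045,.235),(.745,-.052,.235)],164.8)
```

```text
leg mm [  -0.7    1.  -146.8]
leg mm [-4.405e+02 -1.518e+02  3.000e-01]
toolx yaw 149.1 j6 -0.639
turn [ 0.0016  0.0015 -0.274 ]
```

Call:
play_rows --motion '[[[0,0,-0.04],[0,0,0],0.015],[[0,0,-0.05],[0,0,0],0.015],[[-0.02,-0.007,-0.05],[0,0,0],0.015],[[-0.04,-0.014,-0.007],[0,0,0],0.015],[[-0.045,-0.0155,0],[0,0,0],0.015],[[-0.045,-0.0155,0],[0,0,0],0.015],[[-0.045,-0.0155,0],[0,0,0],0.015],[[-0.045,-0.0155,0],[0,0,0],0.015],[[-0.045,-0.0155,0],[0,0,0],0.015],[[-0.045,-0.0155,0],[0,0,0],0.015]]'

```text
time_s: 4.25
tool_pos: [0.6671, 0.0363, 0.2281]
tool_rot: [-0.836, -3.024, 0.001]
wrist_force: [1.0, 0.2, -2.9]
finger_gap: 0.288
gripper_force: 50.3
```

Call:
play_rows --motion '[[[-0.045,-0.0155,0],[0,0,0],0.015],[[-0.045,-0.0155,0],[0,0,0],0.015],[[-0.02,-0.007,0],[0,0,-0.07],0.015],[[0,0,0],[0,0,-0.07],0.015],[[0,0,0],[0,0,-0.07],0.015],[[0,0,0],[0,0,-0.064],0.015],[[0,0,0],[0,0,0],0.015],[[0,0,0],[0,0,0],0.015],[[0,0,0],[0,0,0],0.015],[[0,0,0],[0,0,0],0.015]]'

```text
time_s: 5.25
tool_pos: [0.7419, -0.0511, 0.23]
tool_rot: [-0.416, -3.113, -0.0]
wrist_force: [0.4, 0.4, -2.7]
finger_gap: 0.285
gripper_force: 50.3
```

Run:
```python
from w import *
s,c,T=snap("w4"); print(s["tool_pos"],s["finger_gap"],s["wrist_force"],T.round(3).tolist()); goto(s,[],164.8)
```

```text
[ 0.74192129 -0.05107729  0.230043  ] 0.2849619015204811 [ 0.39977284  0.42064012 -2.65424297] [[0.262, 0.929, 0.263, 0.676], [0.965, -0.252, -0.072, -0.032], [-0.001, 0.273, -0.962, 0.348], [0.0, 0.0, 0.0, 1.0]]
toolx yaw 164.78 j6 -1.524
turn [-0.0001 -0.0006 -0.0004]
```

View pics/w4.png

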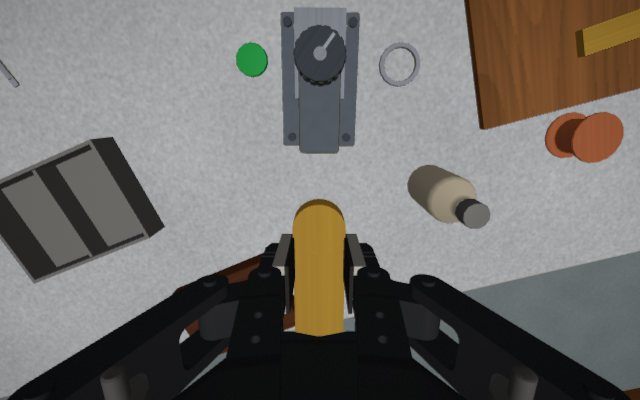

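The view shows the clamp: base corners near (281,12), (359,12), (353,147), (283,146), cap top (320,54), ring (399,64), disc (252,59).

Run:
```python
from h import *
c=dict(np.load("w4.npz")); T=c["T"]; g=cv2.GaussianBlur(cv2.cvtColor(c["image"],cv2.COLOR_RGB2GRAY),(3,3),0)
m=(g<115).astype(np.uint8); L=[];Rr=[]
for v in list(range(18,24))+list(range(92,140)):
    r=np.where(m[v,265:375])[0]+265; L.append((r[0]-.5,v)); Rr.append((r[-1]+.5,v))
out=[]
for e in (L,Rr):
    P=onz(c,e,.012,T)[:,:2]*1000
    vx,vy,x0,y0=cv2.fitLine(P.astype(np.float32),cv2.DIST_HUBER,0,.01,.01).ravel()
    if vx<0: vx,vy=-vx,-vy
    n=np.array([-vy,vx]); out.append((n@[x0,y0])); print("yaw",np.degrees(np.arctan2(vy,vx)),"spread",(P@n-out[-1]).std(),P[0],P[-1])
print("width",out)
print("corners",(onz(c,[(281,12),(359,12),(353,147),(283,146)],.012,T)*1000).round(1)[:,:2].tolist())
print("cap",onz(c,[(320,54)],.150,T)*1000)
cir=cv2.HoughCircles(g[:110,270:370],cv2.HOUGH_GRADIENT,1,50,param1=80,param2=12,minRadius=18,maxRadius=32); print(cir)
if cir is not None:
    q=cir[0,0]; print(onz(c,[(q[0]+270,q[1])],.150,T)*1000)
```

```text
yaw -15.455611 spread 0.2694920051644115 [575.60822258 -45.38172603] [691.60093482 -77.79591688]
yaw -15.500169 spread 0.3887165641515236 [596.56208737  31.69891939] [712.4818572   -0.88632749]
width [np.float32(109.558334), np.float32(189.07936)]
corners [[570.6, -43.3], [591.2, 32.4], [720.7, -4.6], [698.9, -80.6]]
cap [[641.79681053 -22.39002341 150.        ]]
[[[49.5 52.5 26.8]]]
[[640.90493014 -22.46667869 150.        ]]
```

```bash
cat >> h.py <<'E'
CO=np.array([.6417,-.0227]); CY=-15.48; cu=np.array([np.cos(np.radians(CY)),np.sin(np.radians(CY))]); cn=np.array([-cu[1],cu[0]])
def cl(x,z,y=0): return (*(CO+cu*x/1000+cn*y/1000),z/1000)
def incl(p): d=np.array(p[:2])-CO; return (d@cu*1000).round(2),(d@cn*1000).round(2)
E
python3 - <<'E'
from w import *
s=bot.observe(); goto(s,[cl(-165,230),cl(-165,60)],164.52)
E
```

```text
leg mm [269.2   1.9   0.3]
leg mm [ -0.   0. 170.]
toolx yaw 164.79 j6 -1.524
turn [-0.     -0.0003  0.0046]
```

Call:
play_rows --motion '[[[0.03,0,0],[0,0,0.0046],0.015],[[0.04,0.001,0],[0,0,0],0.015],[[0.045,0.001,0],[0,0,0],0.015],[[0.045,0,0],[0,0,0],0.015],[[0.045,0,0],[0,0,0],0.015],[[0.04,0,0],[0,0,0],0.015],[[0.024,0,0.02],[0,0,0],0.015],[[0,0,0.04],[0,0,0],0.015],[[0,0,0.04],[0,0,0],0.015],[[0,0,0.035],[0,0,0],0.015]]'

```text
time_s: 6.3
tool_pos: [0.4841, 0.0222, 0.095]
tool_rot: [0.422, 3.11, -0.0]
wrist_force: [0.5, 0.6, -2.5]
finger_gap: 0.286
gripper_force: 50.3
```

Call:
play_rows --motion '[[[0,0,0.02],[0,0,0],0.015],[[0,0,0.01],[0,0,0],0.015],[[0,0,0.005],[0,0,0],0.015],[[0,0,0],[0,0,0],0.015],[[0,0,0],[0,0,0],0.015],[[0,0,0],[0,0,0],0.015],[[0,0,0],[0,0,0],0.015],[[0,0,0],[0,0,0],0.015],[[0,0,0],[0,0,0],0.015],[[0,0,0],[0,0,0],0.015]]'

```text
time_s: 7.3
tool_pos: [0.4833, 0.0223, 0.0605]
tool_rot: [0.423, 3.113, -0.0]
wrist_force: [0.5, -0.1, -1.8]
finger_gap: 0.284
gripper_force: 50.3
```

Run:
```python
from w import *
s=bot.observe(); print(s["tool_pos"],s["wrist_force"],incl(s["tool_pos"]))
goto(s,[cl(-165,60),cl(-90,60)],164.52)
ims=[]
for n in("side","top"):
    c=eyes.capture(n); p=proj(c,[cl(-75,40)])[0].astype(int); print(n,p)
    ims.append(cv2.resize(c["image"][p[1]-35:p[1]+30,p[0]-50:p[0]+50],(600,390) if 0 else (400,260),interpolation=cv2.INTER_CUBIC))
cv2.imwrite("pics/st1.png",np.vstack(ims)[:,:,::-1])
```

```text
[0.48334315 0.02226879 0.06053625] [ 0.50091781 -0.11257711 -1.83598271] (np.float64(-164.61), np.float64(1.07))
leg mm [ 0.4 -1.1  0.5]
leg mm [-75.  -0.   0.]
toolx yaw 164.54 j6 -1.486
turn [-0.      0.0002  0.0003]
side [341 215]
top [317 193]
```

View pics/st1.png

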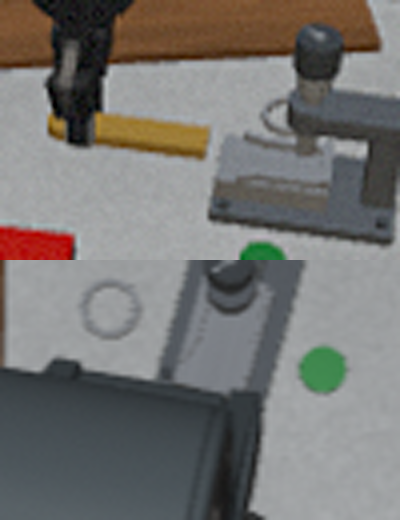

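The side view shows the bar level, nose at (208,143), just short of the bed's front end at (215,165) and slightly above it. Correcting 1 mm sideways and sliding in.

Call:
play_rows --motion '[[[0,-0.0011,0],[0,0,0],0.015],[[-0.01,0,0],[0,0,0],0.015],[[-0.01,0,0],[0,0,0],0.015],[[-0.01,0,0],[0,0,0],0.015],[[-0.008,0,0],[0,0,0],0.015],[[-0.006,0,0],[0,0,0],0.015],[[-0.006,0,0],[0,0,0],0.015],[[0,0,0],[0,0,0],0.015],[[0,0,0],[0,0,0],0.015],[[0,0,0],[0,0,0],0.015]]'

```text
time_s: 8.4
tool_pos: [0.5305, 0.0081, 0.0603]
tool_rot: [-0.422, -3.112, -0.0]
wrist_force: [-0.1, 0.1, -2.4]
finger_gap: 0.284
gripper_force: 50.3
```

Call:
play_rows --motion '[[[-0.005,0,0],[0,0,0],0.015],[[-0.005,0,0],[0,0,0],0.015],[[-0.005,0,0],[0,0,0],0.015],[[-0.004,0,0],[0,0,0],0.015],[[0,0,0.001],[0,0,0],0.015],[[0,0,0.001],[0,0,0],0.015],[[0,0,0],[0,0,0],0.015],[[0,0,0],[0,0,0],0.015],[[0,0,0],[0,0,0],0.015],[[0,0,0],[0,0,0],0.015]]'

```text
time_s: 9.4
tool_pos: [0.5495, 0.0028, 0.0585]
tool_rot: [0.423, 3.113, 0.0]
wrist_force: [-0.4, -1.3, -2.6]
finger_gap: 0.284
gripper_force: 50.3
```

Run:
```python
from w import *
s=bot.observe(); print(s["tool_pos"],s["wrist_force"],s["wrist_torque"],incl(s["tool_pos"]))
```

```text
[0.5494502  0.00284909 0.05847188] [-0.40468413 -1.27878662 -2.57662573] [-0.01543429  0.05031176  0.00165946] (np.float64(-95.72), np.float64(0.0))
```

Call:
play_rows --motion '[[[-0.004,0,0],[0,0,0],0.015],[[-0.004,0,0],[0,0,0],0.015],[[-0.002,0,0],[0,0,0],0.015],[[0,0,0.0004],[0,0,0],0.015],[[0,0,0.0003],[0,0,0],0.015],[[0,0,0.0003],[0,0,0],0.015],[[0,0,0],[0,0,0],0.015],[[0,0,0],[0,0,0],0.015],[[0,0,0],[0,0,0],0.015],[[0,0,0],[0,0,0],0.015]]'

```text
time_s: 10.4
tool_pos: [0.5591, 0.0002, 0.0575]
tool_rot: [0.423, 3.113, -0.0]
wrist_force: [-0.2, 0.4, -2.7]
finger_gap: 0.287
gripper_force: 50.3
```

Run:
```python
from w import *
s=bot.observe(); print(s["tool_pos"],s["wrist_force"],s["wrist_torque"],incl(s["tool_pos"]))
```

```text
[5.59140786e-01 1.59766057e-04 5.74532948e-02] [-0.2120396   0.40206672 -2.69550052] [-0.01103448  0.04503596  0.02806968] (np.float64(-85.67), np.float64(-0.0))
```

Call:
play_rows --motion '[[[0,0,0.0003],[0,0,0],0.015],[[0,0,0.0003],[0,0,0],0.015],[[-0.001,0,0],[0,0,0],0.015],[[-0.001,0,0],[0,0,0],0.015],[[-0.001,0,0],[0,0,0],0.015],[[-0.001,0,0],[0,0,0],0.015],[[-0.0005,0,0],[0,0,0],0.015],[[0,0,0],[0,0,0],0.015],[[0,0,0],[0,0,0],0.015],[[0,0,0],[0,0,0],0.015]]'

```text
time_s: 11.4
tool_pos: [0.5634, -0.001, 0.0568]
tool_rot: [-0.423, -3.113, 0.0]
wrist_force: [0.3, 0.1, -3.1]
finger_gap: 0.283
gripper_force: 50.3
```

Run:
```python
from w import *
s=bot.observe(); print(s["tool_pos"],s["wrist_force"],s["wrist_torque"],incl(s["tool_pos"]))
```

```text
[ 0.56340035 -0.00102338  0.0568037 ] [ 0.33056806  0.05747236 -3.10125913] [-0.04031034  0.09102158  0.01871382] (np.float64(-81.24), np.float64(-0.01))
```

Call:
play_rows --motion '[[[-0.0005,0,0.0002],[0,0,0],0.015],[[-0.0005,0,0.0002],[0,0,0],0.015],[[-0.0005,0,0],[0,0,0],0.015],[[-0.0005,0,0],[0,0,0],0.015],[[-0.0005,0,0],[0,0,0],0.015],[[0,0,0],[0,0,0],0.015],[[0,0,0],[0,0,0],0.015],[[0,0,0],[0,0,0],0.015],[[0,0,0],[0,0,0],0.015],[[0,0,0],[0,0,0],0.015]]'

```text
time_s: 12.4
tool_pos: [0.5643, -0.0012, 0.0561]
tool_rot: [-0.422, -3.109, -0.001]
wrist_force: [-4.9, 1.7, -1.1]
finger_gap: 0.282
gripper_force: 50.5
```

Run:
```python
from w import *
s=bot.observe(); print(s["tool_pos"],s["wrist_force"],s["wrist_torque"],incl(s["tool_pos"]))
```

```text
[ 0.56425188 -0.00123347  0.05606231] [-4.90261211  1.65983733 -1.0971778 ] [ 0.23336856  0.79572446 -0.01523099] (np.float64(-80.37), np.float64(0.02))
```

Call:
play_rows --motion '[[[0,0,0.0003],[0,0,0],0.015],[[0,0,0.0003],[0,0,0],0.015],[[-0.0003,0,0],[0,0,0],0.015],[[-0.0003,0,0],[0,0,0],0.015],[[-0.0003,0,0],[0,0,0],0.015],[[-0.0003,0,0],[0,0,0],0.015],[[0,0,0],[0,0,0],0.015],[[0,0,0],[0,0,0],0.015],[[0,0,0],[0,0,0],0.015],[[0,0,0],[0,0,0],0.015]]'

```text
time_s: 13.4
tool_pos: [0.5643, -0.0013, 0.0558]
tool_rot: [-0.422, -3.107, -0.001]
wrist_force: [-7.4, 2.5, 3.6]
finger_gap: 0.288
gripper_force: 50.9
```

Run:
```python
from w import *
s=bot.observe(); print(s["tool_pos"],s["wrist_force"],s["wrist_torque"],incl(s["tool_pos"]))
```

```text
[ 0.56432288 -0.00125193  0.05578849] [-7.41194157  2.51423719  3.55403423] [ 0.36628393  1.14644295 -0.01722241] (np.float64(-80.29), np.float64(0.02))
```

Call:
play_rows --motion '[[[0,0,0],[0,0,0],0.035],[[0,0,0],[0,0,0],0.04],[[0,0,0],[0,0,0],0.05],[[0,0,0],[0,0,0],0.055],[[0,0,0],[0,0,0],0.055],[[0,0,-0.01],[0,0,0],0.055],[[0,0,-0.02],[0,0,0],0.055],[[0,0,-0.04],[0,0,0],0.055],[[0,0,-0.05],[0,0,0],0.055],[[0,0,-0.05],[0,0,0],0.055]]'

```text
time_s: 14.4
tool_pos: [0.5665, -0.002, 0.2278]
tool_rot: [-0.423, -3.112, -0.0]
wrist_force: [1.0, -0.7, -1.5]
finger_gap: 0.642
gripper_force: 0.0
```

Run:
```python
from w import *
s,c,T=snap("w5"); print(s["tool_pos"],s["finger_gap"],s["wrist_force"],s["wrist_torque"],s["joint_pos"].round(3))
hsv=cv2.cvtColor(c["image"],cv2.COLOR_RGB2HSV); m=cv2.inRange(hsv,(17,110,90),(32,255,255))
for k in cv2.findContours(m,0,2)[0]:
    if cv2.contourArea(k)>300:
        P=onz(c,k[:,0],.040,T)[:,:2]; q=np.array([incl(p) for p in P]); print(cv2.boundingRect(k),q.min(0),q.max(0))
goto(s,[cl(0,200)],164.52)
```

```text
[ 0.56653356 -0.00195793  0.22780058] 0.6415609545407133 [ 0.97462467 -0.74228201 -1.5224841 ] [-0.0481034  -0.00853954  0.0223238 ] [-0.201  0.485  1.611  0.     1.047 -1.502]
(543, 187, 57, 37) [-71.81 243.39] [-30.83 305.75]
(307, 152, 25, 101) [-108.78  -12.17] [ 4.61 13.71]
leg mm [-78.    0.1  27.8]
toolx yaw 164.53 j6 -1.502
turn [-0.     -0.0006  0.0002]
```

Tail is at clamp x −108.8, y ±13 about +0.8, so the bar is home within measurement (−108 expected). Now over the cap.

Call:
play_rows --motion '[[[-0.02,0,0],[0,0,0],0.06],[[-0.03,0,0],[0,0,0],0.06],[[-0.0274,0,0.01],[0,0,0],0.06],[[0,0,0.015],[0,0,0],0.06],[[0,0,0],[0,0,0],0.06],[[0,0,0],[0,0,0],0.06],[[0,0,0],[0,0,0],0.06],[[0,0,0],[0,0,0],0.06],[[0,0,0],[0,0,0],0.06],[[0,0,0],[0,0,0],0.06]]'

```text
time_s: 15.45
tool_pos: [0.6417, -0.0226, 0.2013]
tool_rot: [0.422, 3.112, -0.0]
wrist_force: [-0.4, -1.0, 0.6]
finger_gap: 0.701
gripper_force: 0.0
```

Run:
```python
from w import *
s,c,T=snap("w6"); print(s["tool_pos"],s["finger_gap"],s["wrist_force"],s["wrist_torque"],s["joint_pos"].round(3),incl(s["tool_pos"]))
goto(s,[(.6408,-.0225,.153)],164.52)
print("cap px",proj(c,[(.6408,-.0225,.15)],T))
```

```text
[ 0.64167829 -0.02260603  0.20133182] 0.7006899423968692 [-0.38546069 -1.03778611  0.56449195] [-0.03311785  0.03572457  0.07587369] [-0.209  0.612  1.44  -0.     1.089 -1.51 ] (np.float64(-0.05), np.float64(0.08))
leg mm [ 0.9 -0.1 48.3]
toolx yaw 164.54 j6 -1.51
turn [0.     0.0007 0.0004]
cap px [[317.38654932 228.33660965]]
```

View pics/w6.png

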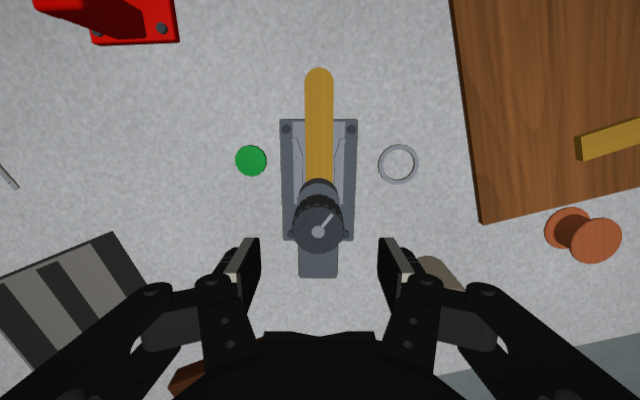

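The bar lies straight in the channel, tail at (319,72); the cap top centre is at (318,232), midway between the pads. Descending straight down onto the cap.

Call:
play_rows --motion '[[[0,0,0.02],[0,0,0],0.06],[[0,0,0.015],[0,0,0],0.055],[[0,0,0.01],[0,0,0],0.055],[[0,0,0.003],[0,0,0],0.05],[[0,0,0],[0,0,0],0.045],[[0,0,0],[0,0,0],0.04],[[0,0,0],[0,0,0],0.034],[[0,0,0],[0,0,0],0.028],[[0,0,0],[0,0,0],0.025],[[0,0,0],[0,0,0],0.025]]' --grip_force 20

```text
time_s: 16.5
tool_pos: [0.6421, -0.0231, 0.1537]
tool_rot: [0.422, 3.111, -0.001]
wrist_force: [-1.2, -0.8, 3.5]
finger_gap: 0.367
gripper_force: 21.9
```

```bash
cat > o.py <<'E'
from w import *
Q=[bot.observe()]
s=Q[0]; print("t",s["time_s"],"p",s["tool_pos"].round(5),"gap",round(s["finger_gap"]*85.4,1),"gf",round(float(s["gripper_force"]),1),"F",s["wrist_force"].round(2),"M",s["wrist_torque"].round(3),"j6",s["joint_pos"][5].round(3))
Rm=R.from_rotvec(s["tool_rot"]); print("tool F",Rm.inv().apply(s["wrist_force"]).round(2),"yaw",np.degrees(np.arctan2(*Rm.apply([1,0,0])[[1,0]])).round(2))
E
python3 o.py
```

```text
t 16.5 p [ 0.64211 -0.02307  0.15368] gap 31.4 gf 21.9 F [-1.24 -0.75  3.52] M [-0.231  0.139  0.022] j6 -1.51
tool F [ 0.99 -1.06 -3.53] yaw 164.54
```

Call:
play_rows --motion '[[[0,0,0],[0,0,0.05],0.025],[[0,0,0],[0,0,0.05],0.025],[[0,0,0.00015],[0,0,0.05],0.025],[[0,0,0.00015],[0,0,0.05],0.025],[[0,0,0.00015],[0,0,0.05],0.025],[[0,0,0.00015],[0,0,0.05],0.025],[[0,0,0.00015],[0,0,0.05],0.025],[[0,0,0.00015],[0,0,0.05],0.025],[[0,0,0],[0,0,0],0.025],[[0,0,0],[0,0,0],0.025]]'

```text
time_s: 17.5
tool_pos: [0.642, -0.0233, 0.1524]
tool_rot: [1.031, 2.966, -0.001]
wrist_force: [-0.8, -3.1, 3.9]
finger_gap: 0.366
gripper_force: 22.1
```

```bash
python3 o.py
```

```text
t 17.5 p [ 0.64197 -0.02327  0.15244] gap 31.3 gf 22.1 F [-0.83 -3.12  3.93] M [-0.504  0.108 -0.077] j6 -1.111
tool F [-1.29 -2.96 -3.93] yaw 141.67
```

Call:
play_rows --motion '[[[0,0,0.0001],[0,0,0.1],0.025],[[0,0,0.0002],[0,0,0.1],0.025],[[0,0,0.0002],[0,0,0.1],0.025],[[0,0,0.0002],[0,0,0.1],0.025],[[0,0,0.0002],[0,0,0.1],0.025],[[0,0,0.0002],[0,0,0.1],0.025],[[0,0,0.0002],[0,0,0.1],0.025],[[0,0,0.0003],[0,0,0.1],0.025],[[0,0,0],[0,0,0],0.025],[[0,0,0],[0,0,0],0.025]]'

```text
time_s: 18.5
tool_pos: [0.6415, -0.0234, 0.1501]
tool_rot: [2.103, 2.333, -0.002]
wrist_force: [-1.8, -5.2, 1.7]
finger_gap: 0.365
gripper_force: 21.8
```

```bash
cat >> o.py <<'E'
n=int(sys.argv[1]) if len(sys.argv)>1 else 6
for i in range(n): eyes.capture("top"); Q.append(bot.observe())
for k in("wrist_force","wrist_torque"):
    A=np.array([q[k] for q in Q]); print(k,A.mean(0).round(3),"sd",A.std(0).round(3))
E
python3 o.py
```

```text
t 18.5 p [ 0.64151 -0.02337  0.15014] gap 31.2 gf 21.8 F [-1.77 -5.15  1.66] M [-0.868  0.149 -0.014] j6 -0.312
tool F [-4.94 -2.3  -1.65] yaw 95.93
wrist_force [-1.572 -5.116  1.168] sd [0.479 0.33  0.432]
wrist_torque [-0.888  0.14  -0.024] sd [0.031 0.025 0.023]
```

Call:
play_rows --motion '[[[-0.0003,-0.0001,-0.0003],[0,0,0],0.025],[[-0.0003,-0.0001,-0.0003],[0,0,0],0.025],[[0,0,0.00015],[0,0,0.05],0.025],[[0,0,0.00015],[0,0,0.05],0.025],[[0,0,0.00015],[0,0,0.05],0.025],[[0,0,0.00015],[0,0,0.05],0.025],[[0,0,0],[0,0,0],0.025],[[0,0,0],[0,0,0],0.025],[[0,0,0],[0,0,0],0.025],[[0,0,0],[0,0,0],0.025]]'

```text
time_s: 19.8
tool_pos: [0.6413, -0.0234, 0.1497]
tool_rot: [-2.327, -2.11, 0.001]
wrist_force: [0.4, -4.7, -3.7]
finger_gap: 0.365
gripper_force: 21.4
```

```bash
python3 o.py
```

```text
t 19.8 p [ 0.64126 -0.02344  0.14967] gap 31.2 gf 21.4 F [ 0.41 -4.7  -3.66] M [-0.882 -0.145 -0.062] j6 -0.112
tool F [-4.63  0.86  3.66] yaw 84.4
wrist_force [ 0.569 -5.352 -3.94 ] sd [0.431 0.554 0.481]
wrist_torque [-0.903 -0.141 -0.034] sd [0.028 0.021 0.036]
```

Call:
play_rows --motion '[[[-0.0002,0,0.00015],[0,0,0.05],0.025],[[-0.0002,0,0.00015],[0,0,0.05],0.025],[[0,0,0.00015],[0,0,0.05],0.025],[[0,0,0.00015],[0,0,0.05],0.025],[[0,0,0.00015],[0,0,0.05],0.025],[[0,0,0.00015],[0,0,0.05],0.025],[[0,0,0],[0,0,0],0.025],[[0,0,0],[0,0,0],0.025],[[0,0,0],[0,0,0],0.025],[[0,0,0],[0,0,0],0.025]]'

```text
time_s: 21.1
tool_pos: [0.6411, -0.0235, 0.1489]
tool_rot: [-2.616, -1.737, 0.001]
wrist_force: [0.5, -4.1, -6.9]
finger_gap: 0.365
gripper_force: 21.1
```

```bash
python3 o.py
```

```text
t 21.1 p [ 0.64109 -0.02354  0.14886] gap 31.2 gf 21.1 F [ 0.52 -4.07 -6.87] M [-0.734 -0.127 -0.05 ] j6 0.188
tool F [-3.55  2.07  6.87] yaw 67.17
wrist_force [ 0.038 -3.714 -8.283] sd [0.463 0.36  0.939]
wrist_torque [-0.762 -0.138 -0.008] sd [0.021 0.024 0.037]
```

Call:
play_rows --motion '[[[0,0,0.0002],[0,0,0.05],0.025],[[0,0,0.0002],[0,0,0.05],0.025],[[0,0,0.0003],[0,0,0.05],0.025],[[0,0,0.0003],[0,0,0.05],0.025],[[0,0,0.0002],[0,0,0.05],0.025],[[0,0,0.0002],[0,0,0.05],0.025],[[0,0,0],[0,0,0],0.025],[[0,0,0],[0,0,0],0.025],[[0,0,0],[0,0,0],0.025],[[0,0,0],[0,0,0],0.025]]'

```text
time_s: 22.4
tool_pos: [0.6411, -0.0235, 0.1482]
tool_rot: [-2.847, -1.327, 0.001]
wrist_force: [-2.8, -3.5, -3.3]
finger_gap: 0.365
gripper_force: 21.5
```

```bash
python3 o.py
```

```text
t 22.4 p [ 0.64106 -0.02352  0.14821] gap 31.2 gf 21.5 F [-2.85 -3.45 -3.27] M [-0.628  0.422  0.063] j6 0.488
tool F [-4.47  0.04  3.27] yaw 49.97
wrist_force [-2.973 -3.136 -2.134] sd [0.504 0.413 0.646]
wrist_torque [-0.563  0.482  0.013] sd [0.036 0.062 0.028]
```

Call:
play_rows --motion '[[[0,0,0],[0,0,0.05],0.025],[[0,0,0],[0,0,0.05],0.025],[[0,0,0],[0,0,0.05],0.025],[[0,0,0],[0,0,0],0.025],[[0,0,0],[0,0,0],0.025],[[0,0,0],[0,0,0],0.025],[[0,0,0],[0,0,0],0.025],[[0,0,0],[0,0,0],0.025],[[0,0,0],[0,0,0],0.025],[[0,0,0],[0,0,0],0.025]]'

```text
time_s: 23.7
tool_pos: [0.6411, -0.0235, 0.1481]
tool_rot: [-2.938, -1.11, 0.001]
wrist_force: [-4.0, -1.2, -0.9]
finger_gap: 0.368
gripper_force: 21.7
```

```bash
python3 o.py
```

```text
t 23.7 p [ 0.6411  -0.0235   0.14814] gap 31.4 gf 21.7 F [-4.02 -1.19 -0.92] M [-0.405  0.73  -0.015] j6 0.638
tool F [-3.8  -1.76  0.93] yaw 41.39
wrist_force [-4.539 -2.154 -0.214] sd [0.419 0.639 0.639]
wrist_torque [-0.424  0.758  0.007] sd [0.023 0.017 0.034]
```

z and vertical force stayed put while the cap turned 0.15 rad, so the spindle is on the bar and the clutch is slipping (about 0.2–0.3 rad so far). Adding 0.45 rad without descending.

Call:
play_rows --motion '[[[0,0,0],[0,0,0.05],0.025],[[0,0,0],[0,0,0.05],0.025],[[0,0,0],[0,0,0.05],0.025],[[0,0,0],[0,0,0.05],0.025],[[0,0,0],[0,0,0.05],0.025],[[0,0,0],[0,0,0.05],0.025],[[0,0,0],[0,0,0.05],0.025],[[0,0,0],[0,0,0.05],0.025],[[0,0,0],[0,0,0.05],0.025],[[0,0,0],[0,0,0],0.025]]'

```text
time_s: 25.0
tool_pos: [0.6409, -0.0233, 0.1481]
tool_rot: [-3.112, -0.425, 0.002]
wrist_force: [-5.5, -1.7, 0.5]
finger_gap: 0.364
gripper_force: 21.8
```

```bash
python3 o.py
```

```text
t 25.0 p [ 0.64095 -0.02329  0.14813] gap 31.1 gf 21.8 F [-5.5  -1.7   0.52] M [-0.43   0.864 -0.007] j6 1.089
tool F [-5.75  0.16 -0.51] yaw 15.56
wrist_force [-4.98 -1.55  0.48] sd [0.376 0.321 0.624]
wrist_torque [-0.401  0.801 -0.005] sd [0.017 0.028 0.021]
```

Call:
play_rows --motion '[[[0,0,0],[0,0,0],0.035],[[0,0,0],[0,0,0],0.04],[[0,0,0],[0,0,0],0.05],[[0,0,0],[0,0,0],0.06],[[0,0,0],[0,0,0],0.06],[[0,0,-0.01],[0,0,0],0.06],[[0,0,-0.02],[0,0,0],0.06],[[0,0,-0.02],[0,0,0],0.06],[[0,0,-0.003],[0,0,0],0.06],[[0,0,0],[0,0,0],0.06]]'

```text
time_s: 26.3
tool_pos: [0.642, -0.0238, 0.2021]
tool_rot: [3.112, 0.425, 0.004]
wrist_force: [-0.6, 0.4, 0.5]
finger_gap: 0.7
gripper_force: 0.0
```

Run:
```python
from w import *
s,c,T=snap("w7"); print(s["tool_pos"],s["finger_gap"],s["wrist_force"])
c0=dict(np.load("w6.npz"))
ims=[]
for cc,TT,z in((c0,c0["T"],.150),(c,T,.1445)):
    # rectify the cap-top plane to world axes: 4 px/mm, up=+x, left=+y
    C=onz(cc,[(318,232)],z,TT)[0] if cc is c0 else np.array([.641,-.0235,z])
    if cc is c0: print("cap0",C)
    d=.03; Wp=[C+np.array([a*d,b*d,0]) for a,b in((1,1),(1,-1),(-1,-1),(-1,1))]
    H=cv2.getPerspectiveTransform(proj(cc,Wp,TT).astype(np.float32),np.float32([[0,0],[360,0],[360,360],[0,360]]))
    ims.append(cv2.warpPerspective(cc["image"],H,(360,360),flags=cv2.INTER_CUBIC))
t=eyes.capture("top")["image"][125:205,280:360]
o=np.hstack(ims); o=np.vstack([o,np.zeros((240,720,3),np.uint8)]); o[360:,:240]=cv2.resize(t,(240,240)); o[360:,260:644]=cv2.resize(c["image"],(384,240))
cv2.imwrite("pics/fin.png",o[:,:,::-1])
```

```text
[ 0.64198952 -0.02376104  0.20213827] 0.6995020494479867 [-0.62721804  0.43234883  0.48322234]
cap0 [ 0.6432397  -0.02278305  0.15      ]
```

View pics/fin.png

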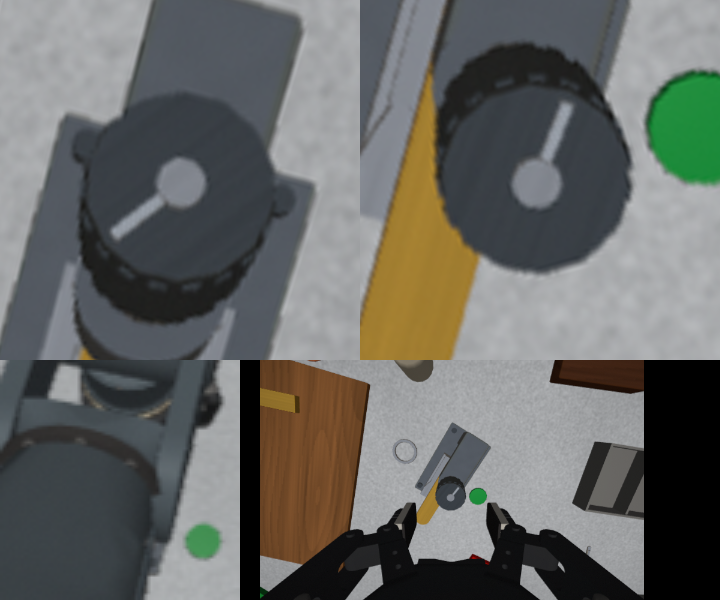

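The cap's mark has turned from the lower left (115,237) to the upper right (567,105), about 151° clockwise or 2.63 rad. The spindle sank about 5.5 mm (1.85–1.95 rad), so the clutch slipped about 0.7 rad, between 2.5 and 3 clicks. The bar, ring and disc are in place. Backing off and handing in.

Call:
play_rows --motion '[[[0,0,-0.02],[0,0,0],0.06],[[0,0,-0.03],[0,0,0],0.06],[[0,0,-0.03],[0,0,0],0.06],[[0,0,0],[0,0,0],0.06],[[0,0,0],[0,0,0],0.06],[[0,0,0],[0,0,0],0.06],[[0,0,0],[0,0,0],0.06],[[0,0,0],[0,0,0],0.06],[[0,0,0],[0,0,0],0.06],[[0,0,0],[0,0,0],0.06]]'

```text
time_s: 27.4
tool_pos: [0.6414, -0.0237, 0.2806]
tool_rot: [-3.112, -0.425, 0.001]
wrist_force: [-0.6, 0.1, 1.2]
finger_gap: 0.704
gripper_force: 0.0
```

```bash
python3 -c "
from workcell import bot
print(bot.sign_off())"
```

```text
the job is handed in; nothing more can be done
None
```

The job is handed in at 27.4 s: the bar is home against the stop and clamped, with the clutch slipped an estimated 2.5 to 3 clicks (from cap rotation and spindle sink), the push on the cap low throughout, and nothing else seen to have moved.

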